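# Tare the kitchen scale

## Task

An empty glass stands on the kitchen scale: zero the scale by gently pressing its long tare button all the way down with the fingertips, keep it down for about two seconds, then let go and lift the hand well clear. Leave the two round buttons, the weighing plate and the glass on it alone, do not slide or lift the scale, and do not touch the sugar jar or the cocktail shaker beside it.

Things in the scene. Friction and masses are not known exactly. Their poses are not given: they have to be found in the camera images.
- scale: Loose white kitchen scale, 1.2 to 1.7 kg, flat on the worktop: 140 mm deep (its x), 230 mm wide (its y), body top 26 mm up. Origin: centre of its underside; z up, x away from the robot, turned up to 0.3 rad either way. Three grey buttons in a row along x at y = -88 mm: round x = -51, long tare x = 0, round x = +51 mm. To their left a flat blank display, then the plate.
- tare (a joint): Travel of the tare button, m: 0 fully out, growing as it is pressed straight down, 0.004 at its stop. A spring returns it; it takes 1.5 N to start and 3.5 N to press home.
- tare_top (a point): Centre of the top face of the long tare button, the only oblong one and the middle of the three: 34 mm along the scale's x by 14 mm along its y, standing 7 mm above the body (33 mm above the worktop) when out. The axes are the scale's.
- round_near_top (a point): Centre of the top of the round button nearest the robot, 15 mm across, same height and spring as the tare button, 51 mm from its centre; must not be pressed.
- round_far_top (a point): Centre of the top of the round button farthest from the robot, 15 mm across, same height and spring, 51 mm from the tare button's centre; must not be pressed.
- round_near (a joint): Travel of the nearest round button, m: 0 out, 0.004 at its stop.
- round_far (a joint): Travel of the farthest round button, m: 0 out, 0.004 at its stop.
- plate: Round steel weighing plate fixed on the scale, 124 mm across and 5 mm thick, its top 34 mm above the worktop, its centre 136 mm to the left of the row of buttons (its edge 74 mm from it). Origin at the centre of its underside.
- glass: Empty clear tumbler standing loose on the plate, 81 mm across, 91 mm tall, its rim 125 mm above the worktop. Origin at the centre of its foot, within 15 mm of the plate's centre. Must not be touched.
- jar: Glass sugar jar with a lid, 92 mm across, 167 mm tall, loose on the worktop 195 to 265 mm to the left or right of the scale's centre. Origin at the centre of its underside.
- shaker: Steel cocktail shaker, 70 mm across, 220 mm tall, loose on the worktop 195 to 265 mm from the scale's centre on the other side from the jar. Origin at the centre of its underside.

How it is judged:
By the outcome, as a careful person would: the job done as asked, in the order asked, and still so for the second after the job is handed in, with the robot touching nothing.
It also fails if it takes over 38 s, if anything falls off the work surface, if the arm or the gripper's body presses on something with over 40 N, if the wrist force passes 120 N, or if a joint passes its speed limit or range.

## Robot

A 6-joint arm with a two-finger parallel gripper is mounted at the origin on a cart in front of the work surface, level with it; the furniture and walls round the work are solid. World frame = base frame: x ahead of the robot, y to its left, z up, the work surface at z = 0. Lengths are in m, angles in rad, forces in N, time in s.
With the tool pointing down it reaches from about 0.35 to 0.775 m from the base axis. Payload 7.3 kg.
Tool frame: the origin (TCP) lies at the very end of the fingers, on their centre line; the grasp point (between the pads) lies 19 mm behind it; x points along the fingers, y is the direction in which the jaws open and shut, and the axes are right-handed (so a half turn about x gives the same grasp; the last joint's range is limited). The gripper opens to 92 mm and grips with 3 to 60 N. Pads are 19 mm wide; open, the fingers measure 130 mm over their backs; the gripper's body (75 mm by 190 mm) begins 47 mm behind the grasp point.
Start: joints at [1.04, 0.342, 1.524, -0, 1.275, -0.146], TCP at [0.197, 0.487, 0.227] pointing down, gripper open.
Joint ranges: [-2.53, 2.53], [-0.77, 2.02], [0.04, 2.7], [-1, 4.14], [0.28, 2.66], [-3.11, 3.11]. Speed limits (rad/s): [2.57, 2.57, 3.14, 3.14, 3.14, 3.14].

## Interface

Orientations are given as [roll, pitch, yaw] about the fixed x, y, z axes, in that order (R = Rz(yaw) Ry(pitch) Rx(roll)).
In Python, from cell import observe, vision, job gives the robot as it stands.
- The arm moves only by the tool send_rows, never from a script. Its argument "motion" is a list of rows, each an object with "hand": the opening, from -1 (shut) to 1 (fully open), so that 0 is half open; "slide": the shift along the tool's x, y, z in mm, a list of three; "spin": the turn about the tool's x in rad. In form: [{"hand": hand, "slide": [tx, ty, tz], "spin": spin}, ...]. A call has 1 to 8 rows; each row shifts and turns the pose as measured when the row begins, along the tool's axes as they then stand; what a row does not reach is not made up. A row lasts 1/10 s, in which the tool goes at most 50 mm and 8.59 degrees, less where a joint would pass 70% of its speed; a pose out of reach is approached as far as the arm can. A call with a gripper value outside its range is refused whole. The fingers move at their own pace and stop on an object; "grip_force" is the grip in N (left out, the last holds). Time passes only in rows, so rows that do not move let the fingers close. It gives the time, the measured TCP pose, the force and the opening at its end, in the units of the state.
- observe(): the state, without advancing time (a new reading comes with each control period).
- vision.read_camera(name): name is "scene" or "top"; returns a dict with "pixels" (480x640x3 uint8, blue, green, red), "range_z" (480x640 float32, m along the optical axis (not along the pixel's ray), 0 where there is no reading), "fx", "fy", "cx", "cy" (pixels), "world_from_camera" (4x4, takes a point from camera to world coordinates). Camera axes: x right, y down, z forward; pixel columns grow to the right and rows downward; lengths in m; the calibration is good to about 2 mm. A picture is of the moment at which its call begins.
- job.hand_in(): hands the job in, once; it reports no verdict.
Trained networks look in a picture, given as the dict that the camera call returned (one of the last four; its "shot" number tells which), for a name from the list of things; names that differ only in an ending like _2 or _b are one class to them, and where a whole thing is asked for, a point or a joint stands for the part that bears it (a point fixed in the world has none). Each returns a list of dicts, best first, with "conf" (0 to 1); they miss things now and then, are a little off and sometimes report something else, mostly with a low value. They report only what shows in the picture. A call takes as long as a camera call.
- vision.search_frame(picture, thing): "uv" ([column, row] in pixels, amid what is visible of it).
- vision.cut_out(picture, thing): "mask" (480x640 bool, what is visible of it) and "uv" ([column, row] in pixels, amid what is visible of it).
The state is a dict: "time": time; "qpos": joint angles; "qvel": joint speeds; "joint_efforts": joint torques, N m; "tool_pos": TCP position; "tool_rot": TCP orientation; "contact_force": force on the tool from outside, world axes, zero at the start; "torque": the same for the moment, N m; "opening": finger opening in m.
Only numpy, scipy, OpenCV 4.12 (cv2) and the standard library are available. Lean on these libraries where they do the work, as an engineer would, in place of code of your own. Each camera call takes 0.05 s, during which the arm holds its last target.

## Working session

There is one attempt and no reset: what is moved stays moved. The work goes in short steps, Python scripts to look and compute and a tool call to move; the robot and the scene stay as the last step left them, time stands still between calls to the robot, and variables do not carry over. Pictures are saved under pics/ and viewed, and the job is handed in when it is done.

Besides the shell and the picture viewer there is one more tool, called after "Request:" by a JSON object that holds its "api" and its "payload". send_rows: Moves the arm, as the interface text tells. Its arguments: {"type":"object","properties":{"motion":{"type":"array","items":{"type":"object","properties":{"hand":{"type":"number"},"slide":{"type":"array","items":{"type":"number"}},"spin":{"type":"number"}}}},"grip_force":{"type":"number"}},"required":["motion"]}

```bash
mkdir -p pics; ls; python3 - <<'E'
from cell import observe, vision, job
import cv2,numpy as np
s=observe();print({k:np.round(v,3) for k,v in s.items()})
for n in("top","scene"):
    p=vision.read_camera(n);cv2.imwrite(f"pics/{n}0.png",p["pixels"])
    np.savez(f"{n}0.npz",**{k:v for k,v in p.items()})
    print(n,p["fx"],p["cx"],p["cy"],np.round(p["world_from_camera"],3).tolist())
    for t in("scale","tare_top","round_near_top","round_far_top","plate","glass","jar","shaker"):
        for r in vision.search_frame(p,t)[:3]:
            u,v=map(int,np.round(r["uv"]));z=p["range_z"][v,u]
            w=p["world_from_camera"]@np.array([(r["uv"][0]-p["cx"])*z/p["fx"],(r["uv"][1]-p["cy"])*z/p["fy"],z,1])
            print(t,np.round(r["uv"]),round(r["conf"],2),np.round(w[:3],4))
E
```

```text
pics
{'time': np.float64(0.0), 'qpos': array([ 1.04 ,  0.343,  1.525, -0.   ,  1.275, -0.146]), 'qvel': array([-0.002, -0.   , -0.001, -0.002,  0.002,  0.001]), 'joint_efforts': array([-3.0000e-03, -4.3125e+01, -2.4422e+01,  7.2000e-02,  5.6000e-02,
       -0.0000e+00]), 'tool_pos': array([0.197, 0.486, 0.226]), 'tool_rot': array([-1.713,  1.569, -2.098]), 'contact_force': array([-0.36 ,  0.093,  0.557]), 'torque': array([ 0.047, -0.025,  0.024]), 'opening': np.float64(0.092)}
top 441.36407889261943 315.65841732952913 227.36357722165727 [[-0.015, -0.998, 0.068, 0.436], [-1.0, 0.014, -0.011, 0.098], [0.01, -0.068, -0.998, 1.12], [0.0, 0.0, 0.0, 1.0]]
scale [396. 222.] 0.57 [ 0.5222 -0.1138  0.022 ]
plate [355. 228.] 0.62 [ 0.5013 -0.0021  0.1257]
glass [373. 231.] 0.63 [ 0.4974 -0.0525  0.046 ]
jar [300. 245.] 0.81 [0.4623 0.123  0.1646]
scene 599.7535872953688 313.6327869572621 239.19288909774335 [[0.756, -0.268, 0.596, -0.191], [-0.654, -0.3, 0.695, -0.773], [-0.008, -0.916, -0.402, 0.534], [0.0, 0.0, 0.0, 1.0]]
scale [375. 289.] 0.62 [ 0.5001 -0.1337  0.0271]
tare_top [403. 292.] 0.57 [ 0.5174 -0.1844  0.0346]
round_near_top [418. 278.] 0.68 [ 0.5813 -0.1641  0.0329]
plate [351. 278.] 0.68 [ 0.4867 -0.0864  0.0345]
glass [336. 245.] 0.79 [ 0.4669 -0.0684  0.0997]
jar [269. 222.] 0.58 [0.4353 0.0871 0.1061]
shaker [503. 270.] 0.6 [ 0.5651 -0.339   0.1186]
```

View pics/top0.png

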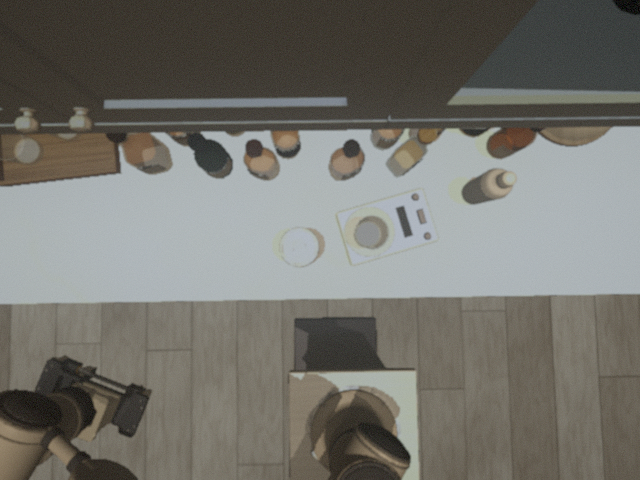

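View pics/scene0.png

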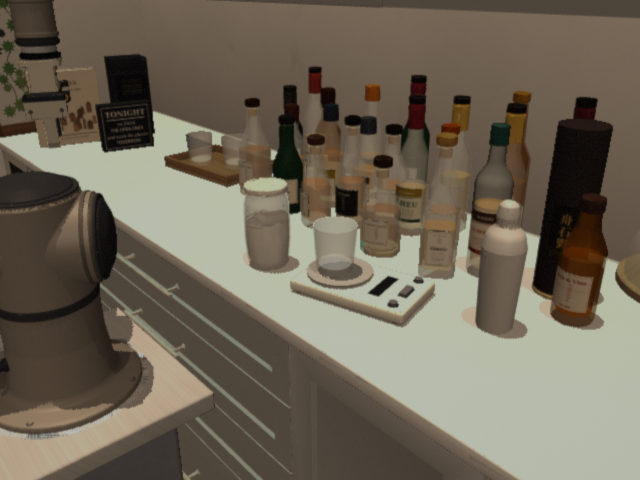

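The top view shows the scale with its buttons at about (415,197), (421,216) and (427,237), the jar at (299,247) and the shaker at (488,186). In the scene view the buttons are at (393,303), (406,291) and (419,280). I'll measure these more precisely.

```bash
cat > h.py <<'E'
import numpy as np,cv2
def ray(p,u,v,z):
    T=p["world_from_camera"];d=T[:3,:3]@np.array([(u-p["cx"])/p["fx"],(v-p["cy"])/p["fy"],1.])
    return T[:3,3]+d*(z-T[2,3])/d[2]
def proj(p,w):
    T=np.linalg.inv(p["world_from_camera"]);c=T[:3,:3]@np.asarray(w)+T[:3,3]
    return np.array([c[0]*p["fx"]/c[2]+p["cx"],c[1]*p["fy"]/c[2]+p["cy"]])
def cloud(p):
    v,u=np.mgrid[:480,:640];z=p["range_z"]
    P=np.stack([(u-p["cx"])*z/p["fx"],(v-p["cy"])*z/p["fy"],z],-1)
    return P@p["world_from_camera"][:3,:3].T+p["world_from_camera"][:3,3]
E
python3 - <<'E'
from h import *
for n,(a,b,c,d) in(("top",(325,180,130,95)),("scene",(280,230,170,95))):
    p=dict(np.load(f"{n}0.npz"));g=p["pixels"]
    cv2.imwrite(f"pics/{n}0c.png",cv2.resize(g[b:b+d,a:a+c],None,fx=4.6,fy=4.6,interpolation=cv2.INTER_CUBIC))
    W=cloud(p);m=(W[...,2]>.018)&(W[...,2]<.045)&(W[...,0]>.38)&(W[...,0]<.65)&(W[...,1]>-.25)&(W[...,1]<.08)
    m2=cv2.morphologyEx(m.astype(np.uint8),cv2.MORPH_OPEN,np.ones((3,3)))
    N,L,S,C=cv2.connectedComponentsWithStats(m2);k=1+S[1:,4].argmax()
    xy=W[L==k][:,:2];r=cv2.minAreaRect(xy.astype(np.float32)*1000);print(n,len(xy),r, "medz",np.median(W[L==k][:,2]))
    t=W[(W[...,2]<.012)&(W[...,2]>-.015)&(abs(W[...,0]-.5)<.12)&(abs(W[...,1]+.1)<.2)];print("table z",np.median(t[:,2]))
    # dark blobs
    G=cv2.cvtColor(g,cv2.COLOR_BGR2GRAY);Lm=cv2.morphologyEx((L==k).astype(np.uint8),cv2.MORPH_CLOSE,np.ones((9,9)))
    for th in(110,130,150):
        D=((G<th)&(Lm>0)).astype(np.uint8)
        N,LL,S,C=cv2.connectedComponentsWithStats(D)
        for i in range(1,N):
            if S[i,4]>8:print(th,S[i,4],C[i].round(1),ray(p,*C[i],.033).round(4))
E
```

```text
top 4032 ((510.86236572265625, -91.38099670410156), (139.74093627929688, 230.0721893310547), 15.513895034790039) medz 0.0257677077548234
table z -0.0010843430976390511
110 215 [403.8 221.2] [ 0.5219 -0.1318  0.033 ]
130 29 [414.4 196.7] [ 0.5825 -0.16    0.033 ]
130 242 [403.8 221. ] [ 0.5222 -0.1318  0.033 ]
130 45 [419.9 216.2] [ 0.5336 -0.1721  0.033 ]
130 29 [426.5 235.6] [ 0.4852 -0.1871  0.033 ]
150 47 [414.8 196.8] [ 0.5823 -0.1609  0.033 ]
150 286 [403.8 221.2] [ 0.5218 -0.1317  0.033 ]
150 100 [420.8 216. ] [ 0.5341 -0.1745  0.033 ]
150 43 [426.9 235.5] [ 0.4854 -0.1881  0.033 ]
scene 4347 ((507.90313720703125, -94.16217041015625), (143.55816650390625, 230.3155975341797), 15.510509490966797) medz 0.02586294487361107
table z -0.0004499249173574582
110 331 [343.4 273.4] [ 0.4914 -0.0622  0.033 ]
110 175 [340.7 284. ] [ 0.4593 -0.089   0.033 ]
110 246 [382.6 285.8] [ 0.5097 -0.1431  0.033 ]
110 40 [417.9 280.2] [ 0.5724 -0.1707  0.033 ]
110 114 [405.9 291.5] [ 0.5247 -0.1841  0.033 ]
110 13 [420.9 298.5] [ 0.5248 -0.2174  0.033 ]
110 61 [392.8 303.5] [ 0.4768 -0.1972  0.033 ]
1
[... 153 characters left out ...]
2.5 285.9] [ 0.5094 -0.1433  0.033 ]
130 51 [417.9 280.6] [ 0.5714 -0.1716  0.033 ]
130 133 [406.1 291.5] [ 0.5249 -0.1844  0.033 ]
130 67 [418.  300.8] [ 0.5153 -0.2191  0.033 ]
130 13 [315.  290.3] [ 0.4098 -0.0764  0.033 ]
130 18 [346.1 300.2] [ 0.4263 -0.1374  0.033 ]
130 74 [392.6 303.7] [ 0.4761 -0.1974  0.033 ]
130 15 [388.1 313.3] [ 0.4474 -0.2137  0.033 ]
150 488 [339.6 272.6] [ 0.4885 -0.0551  0.033 ]
150 337 [340.9 283.2] [ 0.4615 -0.0871  0.033 ]
150 288 [382.7 285.9] [ 0.5096 -0.1435  0.033 ]
150 53 [418.  280.6] [ 0.5715 -0.1716  0.033 ]
150 286 [367.1 299.5] [ 0.4544 -0.1593  0.033 ]
150 145 [406.  291.3] [ 0.5251 -0.1839  0.033 ]
150 86 [392.6 303.4] [ 0.4767 -0.1968  0.033 ]
```

```bash
python3 - <<'E'
from h import *
from cell import observe
from scipy.spatial.transform import Rotation as R
s=observe();M=R.from_euler("xyz",s["tool_rot"]).as_matrix();print(M.round(3))
yaw=.27;c,si=np.cos(yaw),np.sin(yaw);t=np.array([.534,-.1755])
for n in("top","scene"):
    p=dict(np.load(f"{n}0.npz"));W=cloud(p).reshape(-1,3);W=W[p["range_z"].ravel()>0]
    d=W[:,:2]-t;a=d@[c,si];b=d@[-si,c]
    for zmin in(.075,):
        m=(W[:,2]>zmin)&(W[:,2]<.6)&(abs(a)<.2)&(abs(b)<.14)
        H=np.full((10,7),0.)
        for i,j,z in zip(((a[m]+.2)/.04).astype(int),((b[m]+.14)/.04).astype(int),W[m,2]):H[i,j]=max(H[i,j],z)
        print(n,"rows a -.2..+.2, cols b -.14..+.14\n",H.round(2))
    # path obstacles: max height per x,y
    for y0 in np.arange(-.4,.5,.1):
        m=(abs(W[:,1]-y0)<.05)&(W[:,0]>.35)&(W[:,0]<.7)&(W[:,2]<.6)&(W[:,2]>.1)
        if m.any(): q=W[m]; print(n,round(y0,2),"minx z>.1",q[:,0].min().round(3),"maxz",q[:,2].max().round(3), "z>.2 minx",q[q[:,2]>.2][:,0].min() if (q[:,2]>.2).any() else None)
    o=np.concatenate([[*proj(p,[*(t+k*np.array([c,si])),.033])] for k in(-.051,0,.051)]);print(o.round(1))
E
```

```text
[[ 0.     0.375  0.927]
 [ 0.     0.927 -0.375]
 [-1.     0.     0.   ]]
top rows a -.2..+.2, cols b -.14..+.14
 [[0.   0.   0.   0.   0.   0.   0.  ]
 [0.   0.   0.   0.   0.   0.   0.  ]
 [0.   0.   0.   0.   0.   0.   0.  ]
 [0.   0.   0.   0.   0.   0.   0.13]
 [0.17 0.   0.   0.   0.   0.   0.13]
 [0.22 0.   0.   0.   0.   0.   0.13]
 [0.6  0.6  0.6  0.   0.   0.   0.  ]
 [0.   0.6  0.6  0.6  0.6  0.6  0.6 ]
 [0.   0.   0.15 0.28 0.6  0.6  0.6 ]
 [0.   0.16 0.16 0.27 0.17 0.   0.21]]
top -0.4 minx z>.1 0.621 maxz 0.534 z>.2 minx 0.6212926438921873
top -0.3 minx z>.1 0.559 maxz 0.6 z>.2 minx 0.5774654209351126
top -0.2 minx z>.1 0.62 maxz 0.6 z>.2 minx 0.6204951474230717
top -0.1 minx z>.1 0.452 maxz 0.6 z>.2 minx 0.6203156429699391
top -0.0 minx z>.1 0.452 maxz 0.6 z>.2 minx 0.6200938965814835
top 0.1 minx z>.1 0.414 maxz 0.6 z>.2 minx 0.6201817026344283
top 0.2 minx z>.1 0.427 maxz 0.6 z>.2 minx 0.6200753523442284
top 0.3 minx z>.1 0.62 maxz 0.6 z>.2 minx 0.6203055706244565
top 0.4 minx z>.1 0.593 maxz 0.6 z>.2 minx 0.5928954789386236
[427.3 235.8 421.2 216.  415.2 196.4]
scene
[... 349 characters left out ...]
.   0.17 0.28 0.27 0.   0.5 ]
 [0.2  0.29 0.29 0.17 0.27 0.1  0.21]]
scene -0.4 minx z>.1 0.576 maxz 0.505 z>.2 minx 0.6152504265113442
scene -0.3 minx z>.1 0.555 maxz 0.503 z>.2 minx 0.5745150816965024
scene -0.2 minx z>.1 0.615 maxz 0.5 z>.2 minx 0.6151322367393975
scene -0.1 minx z>.1 0.448 maxz 0.498 z>.2 minx 0.6151997423687464
scene -0.0 minx z>.1 0.447 maxz 0.496 z>.2 minx 0.6157558717598278
scene 0.1 minx z>.1 0.41 maxz 0.494 z>.2 minx 0.6143697123800326
scene 0.2 minx z>.1 0.427 maxz 0.492 z>.2 minx 0.6154758447422969
scene 0.3 minx z>.1 0.615 maxz 0.49 z>.2 minx 0.615305023583807
scene 0.4 minx z>.1 0.616 maxz 0.488 z>.2 minx 0.6162990045970586
[392.5 300.1 405.7 288.  418.  276.7]
```

View pics/top0c.png

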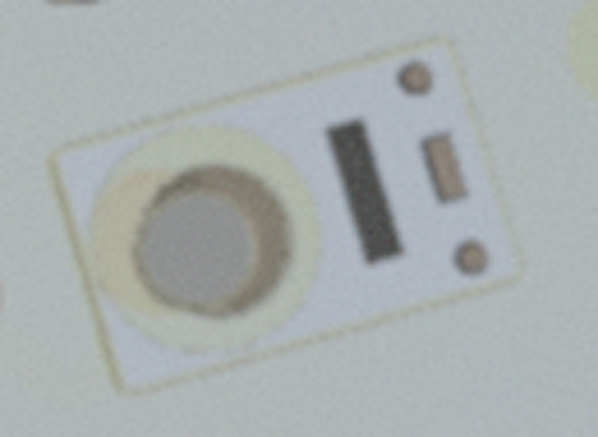

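View pics/scene0c.png

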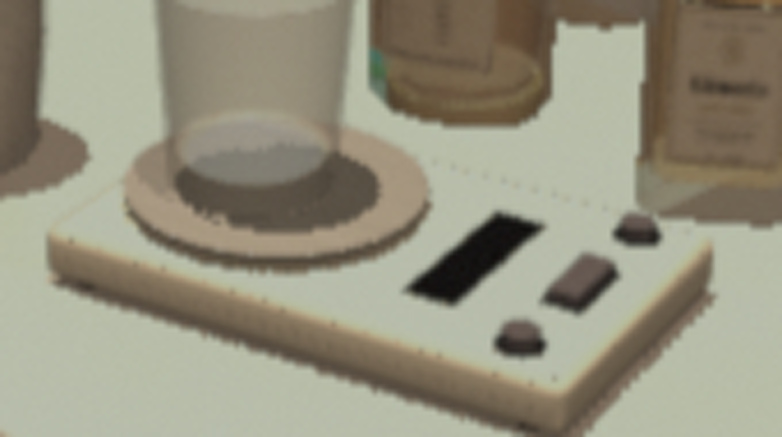

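```bash
python3 - <<'E'
from h import *
for n in("top","scene"):
    p=dict(np.load(f"{n}0.npz"));W=cloud(p);v,u=np.mgrid[:480,:640]
    m=(W[...,0]>.60)&(W[...,0]<.64)&(W[...,2]>.2)&(abs(W[...,1]+.1)<.25)
    print(n,m.sum(),np.histogram(W[...,2][m],bins=np.arange(.2,1.1,.05)))
    if m.any():print(u[m].min(),u[m].max(),v[m].min(),v[m].max())
    q=W[(W[...,1]<-.08)&(W[...,1]>-.28)&(W[...,2]>.06)&(W[...,2]<.45)&(W[...,0]<.72)&(W[...,0]>.55)]
    for y in np.arange(-.28,-.08,.02):
        k=q[(q[:,1]>=y)&(q[:,1]<y+.02)]
        if len(k):print(round(y,2),"minx",k[:,0].min().round(3),k[:,2].max().round(3))
    q=W[(W[...,1]<-.24)&(W[...,1]>-.42)&(W[...,2]>.1)&(W[...,2]<.26)&(W[...,0]<.64)&(W[...,0]>.5)]
    print("shaker",q.min(0),q.max(0))
E
```

```text
top 48998 (array([   55,     0,     0,     0,     0,  1084,  3906,  7497,  6109,
        7587,  9684, 11581,  1495,     0,     0,     0,     0]), array([0.2 , 0.25, 0.3 , 0.35, 0.4 , 0.45, 0.5 , 0.55, 0.6 , 0.65, 0.7 ,
       0.75, 0.8 , 0.85, 0.9 , 0.95, 1.  , 1.05]))
240 639 0 176
-0.22 minx 0.718 0.152
-0.2 minx 0.715 0.162
-0.18 minx 0.658 0.146
-0.16 minx 0.643 0.278
-0.14 minx 0.637 0.278
-0.12 minx 0.638 0.276
-0.1 minx 0.659 0.169
shaker [ 0.55940348 -0.34224476  0.1000248 ] [ 0.62956496 -0.28016468  0.22190878]
scene 2533 (array([   4,    0,    0,    0,    0, 2403,  126,    0,    0,    0,    0,
          0,    0,    0,    0,    0,    0]), array([0.2 , 0.25, 0.3 , 0.35, 0.4 , 0.45, 0.5 , 0.55, 0.6 , 0.65, 0.7 ,
       0.75, 0.8 , 0.85, 0.9 , 0.95, 1.  , 1.05]))
318 569 0 206
-0.22 minx 0.71 0.199
-0.2 minx 0.71 0.204
-0.18 minx 0.651 0.198
-0.16 minx 0.635 0.277
-0.14 minx 0.632 0.277
-0.12 minx 0.635 0.274
-0.1 minx 0.705 0.27
shaker [ 0.55532011 -0.35480259  0.10000668] [ 0.61190486 -0.28813212  0.21989957]
```

```bash
python3 - <<'E'
from h import *
from scipy.spatial import cKDTree
P=[]
for n in("top","scene"):
    p=dict(np.load(f"{n}0.npz"));W=cloud(p)[3:-3,3:-3].reshape(-1,3)
    P.append(W[(W[:,2]>.085)&(W[:,2]<.45)&(abs(W[:,0]-.53)<.25)&(abs(W[:,1]+.17)<.25)])
P=np.concatenate(P)
# drop isolated flying pixels
T=cKDTree(P);P=P[np.array([len(x) for x in T.query_ball_point(P,.008)])>4]
th=np.linspace(0,2*np.pi,60)
for c,r in(((.592,-.315),.035),):
    P=np.vstack([P,np.c_[c[0]+r*np.cos(th),c[1]+r*np.sin(th),0*th+.15]])
sx=np.array([np.cos(.27),np.sin(.27)])
for off in(0,-.005,-.008):
    t=np.array([.534,-.1755])+off*sx
    for yw in np.arange(-.8,1.01,.1):
        a=np.array([np.cos(yw),np.sin(yw)]);b=np.array([-a[1],a[0]]);d=P[:,:2]-t
        qa=np.maximum(abs(d@a)-.095,0);qb=np.maximum(abs(d@b)-.0375,0);D=np.hypot(qa,qb);i=D.argmin()
        print(off,round(yw,2),"clear %.1fmm"%(D[i]*1000),P[i].round(3))
E
```

```text
0 -0.8 clear 1.4mm [ 0.493 -0.081  0.115]
0 -0.7 clear 3.9mm [ 0.487 -0.082  0.125]
0 -0.6 clear 9.5mm [ 0.475 -0.081  0.124]
0 -0.5 clear 16.0mm [ 0.473 -0.082  0.119]
0 -0.4 clear 20.3mm [ 0.654 -0.168  0.095]
0 -0.3 clear 15.1mm [ 0.648 -0.158  0.086]
0 -0.2 clear 9.9mm [ 0.641 -0.15   0.097]
0 -0.1 clear 6.9mm [ 0.638 -0.144  0.098]
0 -0.0 clear 5.8mm [ 0.635 -0.137  0.095]
0 0.1 clear 7.3mm [ 0.632 -0.131  0.113]
0 0.2 clear 10.3mm [ 0.632 -0.131  0.113]
0 0.3 clear 12.2mm [ 0.632 -0.131  0.113]
0 0.4 clear 11.9mm [ 0.636 -0.141  0.092]
0 0.5 clear 10.6mm [ 0.636 -0.141  0.092]
0 0.6 clear 7.8mm [ 0.64  -0.149  0.103]
0 0.7 clear 5.1mm [ 0.636 -0.141  0.092]
0 0.8 clear 6.0mm [ 0.632 -0.131  0.113]
0 0.9 clear 10.4mm [ 0.633 -0.126  0.106]
0 1.0 clear 17.5mm [ 0.633 -0.121  0.098]
-0.005 -0.8 clear 1.1mm [ 0.49  -0.081  0.124]
-0.005 -0.7 clear 5.4mm [ 0.481 -0.082  0.098]
-0.005 -0.6 clear 10.7mm [ 0.473 -0.082  0.119]
-0.005 -0.5 clear 19.1mm [ 0.473 -0.082  0.119]
-0.005 -0.4 clear 25.2mm [ 0.654 -0.168  0.095]
-0.005 -0.3 clear 19.7mm [ 0.648 -0.158  0.086]
-0.005 -0.2 clear
[... 796 characters left out ...]
.4 clear 28.1mm [ 0.654 -0.168  0.095]
-0.008 -0.3 clear 22.6mm [ 0.648 -0.158  0.086]
-0.008 -0.2 clear 17.3mm [ 0.641 -0.15   0.097]
-0.008 -0.1 clear 13.9mm [ 0.636 -0.141  0.092]
-0.008 -0.0 clear 13.8mm [ 0.635 -0.137  0.095]
-0.008 0.1 clear 15.2mm [ 0.632 -0.131  0.113]
-0.008 0.2 clear 18.3mm [ 0.632 -0.131  0.113]
-0.008 0.3 clear 20.2mm [ 0.632 -0.131  0.113]
-0.008 0.4 clear 19.9mm [ 0.636 -0.141  0.092]
-0.008 0.5 clear 18.4mm [ 0.636 -0.141  0.092]
-0.008 0.6 clear 15.6mm [ 0.64  -0.149  0.103]
-0.008 0.7 clear 13.1mm [ 0.636 -0.141  0.092]
-0.008 0.8 clear 13.9mm [ 0.632 -0.131  0.113]
-0.008 0.9 clear 18.0mm [ 0.633 -0.126  0.106]
-0.008 1.0 clear 24.5mm [ 0.633 -0.121  0.098]
```

```bash
cat > plan.py <<'E'
import sys,numpy as np
from cell import observe
from scipy.spatial.transform import Rotation as R
s=observe();M=R.from_euler("xyz",s["tool_rot"]).as_matrix()
yw=np.arctan2(M[1,1],M[0,1]);p=s["tool_pos"]
tx,ty,tz,tyaw,N=map(float,sys.argv[1:6]);N=int(N);n=int(sys.argv[6]) if len(sys.argv)>6 else N
print("now",p.round(4),"yaw",yw.round(4),"down",M[:,0].round(3),"F",np.round(s["contact_force"],2),"t",s["time"],"open",s["opening"])
dy=(tyaw-yw)
d=(np.array([tx,ty,tz])-p)/N*1000
for i in range(n):
    y=yw+dy*i/N;c,si=np.cos(y),np.sin(y)
    print([round(-d[2],1),round(d[0]*c+d[1]*si,1),round(d[0]*si-d[1]*c,1)],round(-dy/N,3))
E
python3 plan.py .529 -.177 .20 .27 18 8
```

```text
now [0.197  0.4866 0.2267] yaw 1.186 down [ 0.  0. -1.] F [-0.44 -0.04 -0.89] t 0.9 open 0.09179397310083978
[np.float64(1.5), np.float64(-27.3), np.float64(30.9)] 0.051
[np.float64(1.5), np.float64(-25.6), np.float64(32.3)] 0.051
[np.float64(1.5), np.float64(-24.0), np.float64(33.5)] 0.051
[np.float64(1.5), np.float64(-22.2), np.float64(34.7)] 0.051
[np.float64(1.5), np.float64(-20.4), np.float64(35.8)] 0.051
[np.float64(1.5), np.float64(-18.6), np.float64(36.8)] 0.051
[np.float64(1.5), np.float64(-16.7), np.float64(37.7)] 0.051
[np.float64(1.5), np.float64(-14.8), np.float64(38.5)] 0.051
```

Request:
{"api": "send_rows", "payload": {"motion": [{"hand":-1,"slide":[0,-27,31],"spin":0.05},{"hand":-1,"slide":[0,-26,32],"spin":0.05},{"hand":-1,"slide":[0,-24,33],"spin":0.05},{"hand":-1,"slide":[0,-22,35],"spin":0.05},{"hand":-1,"slide":[0,-20,36],"spin":0.05},{"hand":-1,"slide":[0,-19,37],"spin":0.05},{"hand":-1,"slide":[0,-17,38],"spin":0.05},{"hand":-1,"slide":[0,-15,38],"spin":0.05}], "grip_force": 10}}

```text
time: 1.7
tool_pos: [0.3468, 0.1853, 0.2265]
tool_rot: [1.547, 1.566, 0.757]
contact_force: [0.8, -0.1, -0.6]
opening: 0.0324
```

```bash
python3 plan.py .529 -.177 .20 .27 12 8
```

```text
now [0.3468 0.1853 0.2265] yaw 0.7805 down [ 0.003  0.003 -1.   ] F [ 0.82 -0.05 -0.59] t 1.7 open 0.032350603074332365
[np.float64(2.2), np.float64(-10.5), np.float64(32.1)] 0.043
[np.float64(2.2), np.float64(-9.1), np.float64(32.6)] 0.043
[np.float64(2.2), np.float64(-7.7), np.float64(32.9)] 0.043
[np.float64(2.2), np.float64(-6.3), np.float64(33.2)] 0.043
[np.float64(2.2), np.float64(-4.9), np.float64(33.4)] 0.043
[np.float64(2.2), np.float64(-3.4), np.float64(33.6)] 0.043
[np.float64(2.2), np.float64(-2.0), np.float64(33.7)] 0.043
[np.float64(2.2), np.float64(-0.6), np.float64(33.8)] 0.043
```

Request:
{"api": "send_rows", "payload": {"motion": [{"hand":-1,"slide":[0,-10,32],"spin":0.045},{"hand":-1,"slide":[0,-9,32],"spin":0.045},{"hand":-1,"slide":[0,-8,33],"spin":0.045},{"hand":-1,"slide":[0,-6,33],"spin":0.045},{"hand":-1,"slide":[0,-5,33],"spin":0.045},{"hand":-1,"slide":[0,-3,34],"spin":0.045},{"hand":-1,"slide":[0,-2,34],"spin":0.045},{"hand":-1,"slide":[0,-1,34],"spin":0.045}]}}

```text
time: 2.5
tool_pos: [0.4681, -0.07, 0.2282]
tool_rot: [1.552, 1.562, 0.383]
contact_force: [-0.4, 0.2, 0.3]
opening: 0.0006
```

```bash
python3 plan.py .529 -.177 .20 .27 6
```

```text
now [ 0.4681 -0.07    0.2282] yaw 0.402 down [ 0.009  0.003 -1.   ] F [-0.41  0.22  0.27] t 2.5 open 0.0006420792282232415
[np.float64(4.7), np.float64(2.4), np.float64(20.4)] 0.022
[np.float64(4.7), np.float64(2.8), np.float64(20.3)] 0.022
[np.float64(4.7), np.float64(3.3), np.float64(20.3)] 0.022
[np.float64(4.7), np.float64(3.7), np.float64(20.2)] 0.022
[np.float64(4.7), np.float64(4.1), np.float64(20.1)] 0.022
[np.float64(4.7), np.float64(4.6), np.float64(20.0)] 0.022
```

Request:
{"api": "send_rows", "payload": {"motion": [{"hand":-1,"slide":[0,2.5,20],"spin":0.022},{"hand":-1,"slide":[0,3,20],"spin":0.022},{"hand":-1,"slide":[0,3.5,20],"spin":0.022},{"hand":-1,"slide":[0,3.5,20],"spin":0.022},{"hand":-1,"slide":[0,4,20],"spin":0.022},{"hand":-1,"slide":[0,4.5,20],"spin":0.022},{"hand":-1,"slide":[0,0,0],"spin":0}]}}

```text
time: 3.2
tool_pos: [0.5313, -0.1855, 0.2278]
tool_rot: [1.565, 1.561, 0.252]
contact_force: [0.1, -0.3, 0.9]
opening: 0.0003
```

```bash
python3 plan.py .529 -.177 .08 .27 6; python3 - <<'E'
from cell import vision
import cv2,numpy as np
for n in("scene","top"):
    p=vision.read_camera(n);np.savez(n+"1.npz",**p);cv2.imwrite(f"pics/{n}1.png",p["pixels"])
E
```

```text
now [ 0.5313 -0.1855  0.2278] yaw 0.2574 down [ 0.009  0.002 -1.   ] F [ 0.13 -0.3   0.93] t 3.2 open 0.0003141611133772907
[np.float64(24.6), np.float64(-0.0), np.float64(-1.5)] -0.002
[np.float64(24.6), np.float64(-0.0), np.float64(-1.5)] -0.002
[np.float64(24.6), np.float64(-0.0), np.float64(-1.5)] -0.002
[np.float64(24.6), np.float64(-0.0), np.float64(-1.5)] -0.002
[np.float64(24.6), np.float64(0.0), np.float64(-1.5)] -0.002
[np.float64(24.6), np.float64(0.0), np.float64(-1.5)] -0.002
```

View pics/scene1.png

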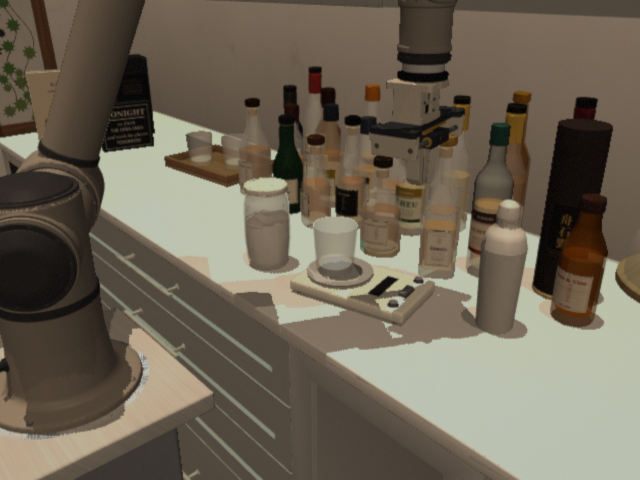

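View pics/top1.png

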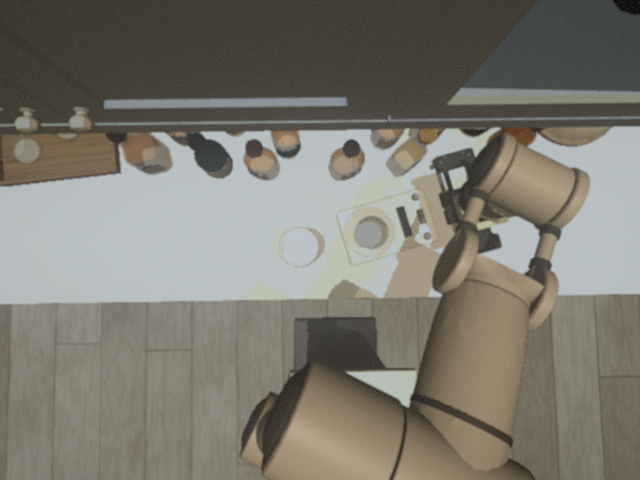

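Request:
{"api": "send_rows", "payload": {"motion": [{"hand":-1,"slide":[0,0,-4],"spin":-0.01},{"hand":-1,"slide":[20,-0.5,-4],"spin":0},{"hand":-1,"slide":[30,-0.5,-1],"spin":0},{"hand":-1,"slide":[30,0,0],"spin":0},{"hand":-1,"slide":[30,0,0],"spin":0},{"hand":-1,"slide":[30,0,0],"spin":0},{"hand":-1,"slide":[20,0,0],"spin":0},{"hand":-1,"slide":[0,0,0],"spin":0}]}}

```text
time: 4.1
tool_pos: [0.5266, -0.165, 0.0667]
tool_rot: [1.551, 1.558, 0.263]
contact_force: [-0.6, -0.6, -0.2]
opening: 0.0002
```

```bash
python3 plan.py .529 -.177 .05 .27 2; python3 - <<'E'
from cell import vision
from h import *
for n,(a,b,c,d) in(("scene",(330,200,150,110)),("top",(380,150,120,100))):
    p=vision.read_camera(n);np.savez(n+"2.npz",**p)
    cv2.imwrite(f"pics/{n}2.png",cv2.resize(p["pixels"][b:b+d,a:a+c],None,fx=5,fy=5,interpolation=cv2.INTER_CUBIC))
E
```

```text
now [ 0.5266 -0.165   0.0667] yaw 0.283 down [ 0.013  0.003 -1.   ] F [-0.63 -0.58 -0.17] t 4.1 open 0.0001637404053216965
[np.float64(8.4), np.float64(-0.5), np.float64(6.1)] 0.007
[np.float64(8.4), np.float64(-0.5), np.float64(6.1)] 0.007
```

View pics/scene2.png

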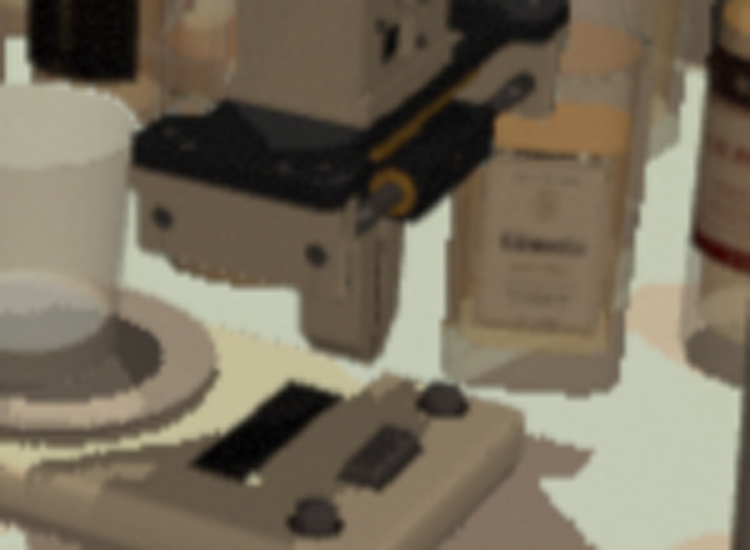

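View pics/top2.png

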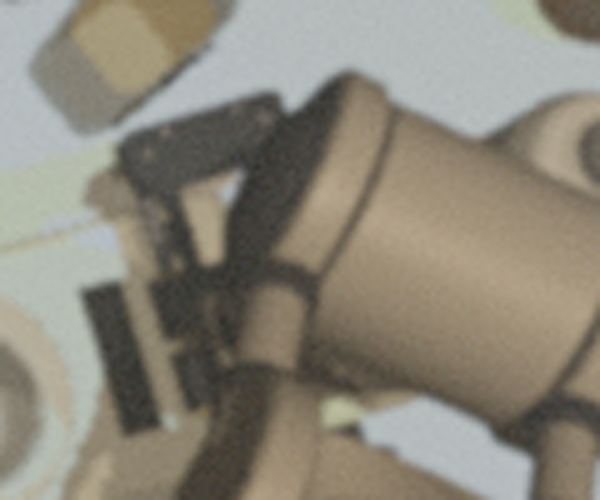

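Request:
{"api": "send_rows", "payload": {"motion": [{"hand":-1,"slide":[0,0,5],"spin":0.01},{"hand":-1,"slide":[0,0,4],"spin":0},{"hand":-1,"slide":[0,0,0],"spin":0},{"hand":-1,"slide":[0,0,0],"spin":0}]}}

```text
time: 4.6
tool_pos: [0.5336, -0.1762, 0.0745]
tool_rot: [1.195, 1.546, -0.103]
contact_force: [0.5, 0.4, -0.1]
opening: 0.0002
```

```bash
python3 plan.py .529 -.177 .05 .27 1;python3 plan.py .529 -.177 .05 .27 1; python3 -c "
from cell import observe
print(observe()['qvel'].round(3))"
```

```text
now [ 0.5336 -0.1762  0.0745] yaw 0.2729 down [ 0.025 -0.003 -1.   ] F [ 0.49  0.4  -0.13] t 4.6 open 0.0002268384680069954
[np.float64(24.5), np.float64(-4.6), np.float64(-0.4)] 0.003
now [ 0.5336 -0.1762  0.0745] yaw 0.2729 down [ 0.025 -0.003 -1.   ] F [ 0.49  0.4  -0.13] t 4.6 open 0.0002268384680069954
[np.float64(24.5), np.float64(-4.6), np.float64(-0.4)] 0.003
[-0.006 -0.009 -0.011  0.002  0.003 -0.001]
```

Request:
{"api": "send_rows", "payload": {"motion": [{"hand":-1,"slide":[6,-2,0],"spin":0},{"hand":-1,"slide":[6,-2,0],"spin":0},{"hand":-1,"slide":[6,0,0],"spin":0},{"hand":-1,"slide":[4,0,0],"spin":0},{"hand":-1,"slide":[2,0,0],"spin":0},{"hand":-1,"slide":[0,0,0],"spin":0}]}}

```text
time: 5.2
tool_pos: [0.5295, -0.1774, 0.048]
tool_rot: [1.212, 1.546, -0.086]
contact_force: [-0.4, -0.8, -0.5]
opening: 0.0004
```

```bash
python3 plan.py .529 -.177 .029 .27 1; python3 - <<'E'
from cell import vision
from h import *
for n,(a,b,c,d) in(("scene",(330,220,150,110)),):
    p=vision.read_camera(n);np.savez(n+"3.npz",**p)
    cv2.imwrite(f"pics/{n}3.png",cv2.resize(p["pixels"][b:b+d,a:a+c],None,fx=5,fy=5,interpolation=cv2.INTER_CUBIC))
E
```

```text
now [ 0.5295 -0.1774  0.048 ] yaw 0.2726 down [ 0.024 -0.002 -1.   ] F [-0.41 -0.82 -0.46] t 5.2 open 0.0003538636909888687
[np.float64(19.0), np.float64(-0.4), np.float64(-0.5)] 0.003
```

View pics/scene3.png

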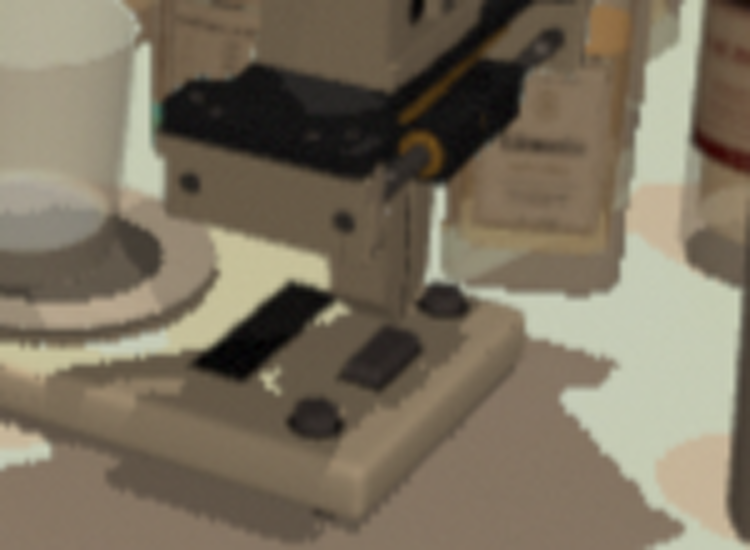

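```bash
python3 - <<'E'
from h import *
p=dict(np.load("scene3.npz"));im=cv2.resize(p["pixels"][220:330,330:480],None,fx=5,fy=5,interpolation=cv2.INTER_CUBIC)
c,s=np.cos(.272),np.sin(.272);a=np.array([c,s]);b=np.array([-s,c])
def rect(o,l,w,z,col):
    q=np.array([proj(p,[*(np.array(o)+i*l/2*a+j*w/2*b),z]) for i,j in((1,1),(1,-1),(-1,-1),(-1,1))])
    cv2.polylines(im,[((q-[330,220]+.5)*5).astype(np.int32)],True,col,1)
rect([.5295,-.1774],.038,.019,.048,(0,0,255))
rect([.5295,-.1774],.038,.019,.033,(0,0,255))
rect([.534,-.1755],.034,.014,.033,(0,255,0))
rect([.5115,-.0910],.14,.23,.026,(255,0,0))
cv2.imwrite("pics/ov3.png",im)
E
```

```text
(no output)
```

View pics/ov3.png

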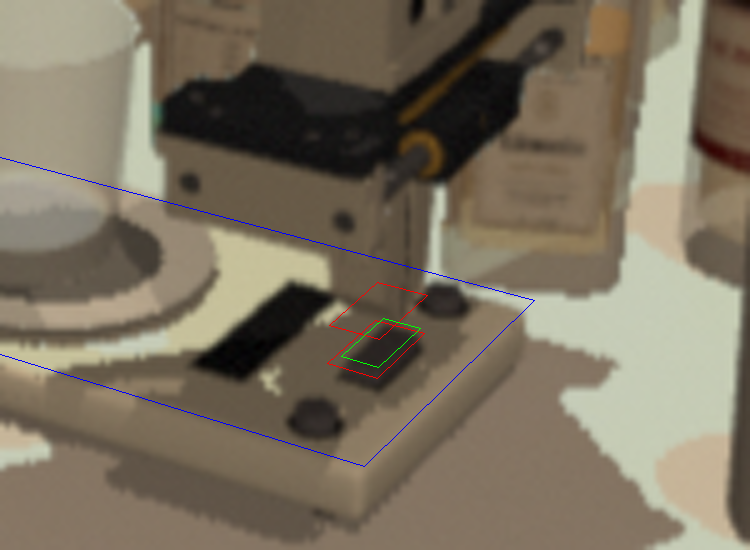

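```bash
python3 - <<'E'
from h import *
p=dict(np.load("scene3.npz"));W=cloud(p)
c,s=np.cos(.272),np.sin(.272);a=np.array([c,s]);b=np.array([-s,c])
for u in range(394,420,2):
    print(u,[(v,*(np.r_[(W[v,u,:2]-[.5295,-.1774])@np.c_[a,b],W[v,u,2]]*1000).round().astype(int)) for v in range(272,302,2)])
E
```

```text
394 [(272, np.int64(63), np.int64(52), np.int64(25)), (274, np.int64(54), np.int64(48), np.int64(26)), (276, np.int64(50), np.int64(46), np.int64(24)), (278, np.int64(39), np.int64(40), np.int64(27)), (280, np.int64(31), np.int64(36), np.int64(27)), (282, np.int64(27), np.int64(34), np.int64(25)), (284, np.int64(16), np.int64(29), np.int64(28)), (286, np.int64(11), np.int64(26), np.int64(27)), (288, np.int64(7), np.int64(24), np.int64(25)), (290, np.int64(0), np.int64(20), np.int64(26)), (292, np.int64(-5), np.int64(18), np.int64(24)), (294, np.int64(-13), np.int64(14), np.int64(25)), (296, np.int64(-22), np.int64(10), np.int64(27)), (298, np.int64(-24), np.int64(8), np.int64(24)), (300, np.int64(-44), np.int64(-1), np.int64(33))]
396 [(272, np.int64(-17), np.int64(11), np.int64(71)), (274, np.int64(-19), np.int64(9), np.int64(68)), (276, np.int64(-16), np.int64(11), np.int64(63)), (278, np.int64(-18), np.int64(10), np.int64(60)), (280, np.int64(37), np.int64(35), np.int64(25)), (282, np.int64(31), np.int64(32), np.int64(25)), (284, np.int64(21), np.int64(27), np.int64(26)), (286, np
[... 7892 characters left out ...]
int64(9)), (274, np.int64(122), np.int64(29), np.int64(3)), (276, np.int64(58), np.int64(1), np.int64(33)), (278, np.int64(53), np.int64(-1), np.int64(32)), (280, np.int64(49), np.int64(-3), np.int64(31)), (282, np.int64(45), np.int64(-4), np.int64(28)), (284, np.int64(42), np.int64(-6), np.int64(26)), (286, np.int64(34), np.int64(-10), np.int64(27)), (288, np.int64(28), np.int64(-13), np.int64(26)), (290, np.int64(26), np.int64(-14), np.int64(24)), (292, np.int64(16), np.int64(-18), np.int64(25)), (294, np.int64(8), np.int64(-22), np.int64(26)), (296, np.int64(2), np.int64(-24), np.int64(26)), (298, np.int64(1), np.int64(-25), np.int64(23)), (300, np.int64(-4), np.int64(-28), np.int64(22))]
```

Request:
{"api": "send_rows", "payload": {"motion": [{"hand":-1,"slide":[4,0.5,1],"spin":0},{"hand":-1,"slide":[4,0.5,0],"spin":0},{"hand":-1,"slide":[3,0,0],"spin":0},{"hand":-1,"slide":[2,0,0],"spin":0},{"hand":-1,"slide":[0,0,0],"spin":0}]}}

```text
time: 5.75
tool_pos: [0.5316, -0.1783, 0.0343]
tool_rot: [1.197, 1.545, -0.101]
contact_force: [0.2, -1.2, -0.5]
opening: 0.0005
```

Request:
{"api": "send_rows", "payload": {"motion": [{"hand":-1,"slide":[1.5,0,0],"spin":0},{"hand":-1,"slide":[1.5,0,0],"spin":0}]}}

```text
time: 5.95
tool_pos: [0.5319, -0.1783, 0.0316]
tool_rot: [1.188, 1.545, -0.11]
contact_force: [-1.8, 0.8, 2.5]
opening: 0.0007
```

Request:
{"api": "send_rows", "payload": {"motion": [{"hand":-1,"slide":[1.5,0,0],"spin":0},{"hand":-1,"slide":[1,0,0],"spin":0}]}}

```text
time: 6.15
tool_pos: [0.5319, -0.1784, 0.0293]
tool_rot: [1.186, 1.545, -0.112]
contact_force: [-1.2, 0.3, 2.4]
opening: 0.0005
```

Request:
{"api": "send_rows", "payload": {"motion": [{"hand":-1,"slide":[1,0,0],"spin":0}]}}

```text
time: 6.25
tool_pos: [0.532, -0.1784, 0.029]
tool_rot: [1.181, 1.545, -0.117]
contact_force: [-4.9, 1.7, 14.1]
opening: 0.0006
```

Request:
{"api": "send_rows", "payload": {"motion": [{"hand":-1,"slide":[0.4,0,0],"spin":0}]}}

```text
time: 6.35
tool_pos: [0.5319, -0.1784, 0.0293]
tool_rot: [1.176, 1.544, -0.122]
contact_force: [-2.3, 0.7, 4.8]
opening: 0.0002
```

Request:
{"api": "send_rows", "payload": {"motion": [{"hand":-1,"slide":[0.6,0,0],"spin":0}]}}

```text
time: 6.45
tool_pos: [0.5319, -0.1784, 0.0292]
tool_rot: [1.171, 1.544, -0.126]
contact_force: [-2.2, 0.1, 6.7]
opening: 0.0002
```

Request:
{"api": "send_rows", "payload": {"motion": [{"hand":-1,"slide":[0.6,0,0],"spin":0},{"hand":-1,"slide":[0.6,0,0],"spin":0},{"hand":-1,"slide":[0.6,0,0],"spin":0}]}}

```text
time: 6.75
tool_pos: [0.5319, -0.1784, 0.0292]
tool_rot: [1.157, 1.544, -0.14]
contact_force: [-3.7, 1.1, 6.8]
opening: 0.0005
```

```bash
python3 plan.py .532 -.178 .029 .27 1
```

```text
now [ 0.5319 -0.1784  0.0292] yaw 0.2733 down [ 0.027 -0.004 -1.   ] F [-3.68  1.11  6.77] t 6.75 open 0.0004934371770232075
[np.float64(0.2), np.float64(0.2), np.float64(-0.3)] 0.003
```

Holding steadily at about 7 N. I'll carry on to about two seconds home (home since 6.2 s).

Request:
{"api": "send_rows", "payload": {"motion": [{"hand":-1,"slide":[0.6,-0.1,0],"spin":0},{"hand":-1,"slide":[0.6,-0.1,0],"spin":0},{"hand":-1,"slide":[0.6,-0.1,0],"spin":0},{"hand":-1,"slide":[0.6,-0.1,0],"spin":0},{"hand":-1,"slide":[0.6,-0.1,0],"spin":0},{"hand":-1,"slide":[0.6,-0.1,0],"spin":0}]}}

```text
time: 7.35
tool_pos: [0.5319, -0.1784, 0.0292]
tool_rot: [1.14, 1.541, -0.157]
contact_force: [-0.6, 0.8, 6.8]
opening: 0.0002
```

Request:
{"api": "send_rows", "payload": {"motion": [{"hand":-1,"slide":[0.6,0,0],"spin":0},{"hand":-1,"slide":[0.6,0,0],"spin":0},{"hand":-1,"slide":[0.6,0,0],"spin":0},{"hand":-1,"slide":[0.6,0,0],"spin":0},{"hand":-1,"slide":[0.6,0,0],"spin":0},{"hand":-1,"slide":[0.6,0,0],"spin":0},{"hand":-1,"slide":[0.6,0,0],"spin":0},{"hand":-1,"slide":[0.6,0,0],"spin":0}]}}

```text
time: 8.15
tool_pos: [0.5319, -0.1784, 0.0292]
tool_rot: [1.108, 1.539, -0.189]
contact_force: [-3.8, 0.5, 6.3]
opening: 0.0002
```

Request:
{"api": "send_rows", "payload": {"motion": [{"hand":-1,"slide":[0.6,0,0],"spin":0},{"hand":-1,"slide":[-4,0,0],"spin":0},{"hand":-1,"slide":[-8,0,0],"spin":0},{"hand":-1,"slide":[-15,0,0],"spin":0},{"hand":-1,"slide":[-25,0,0],"spin":0},{"hand":-1,"slide":[-30,0,0],"spin":0},{"hand":-1,"slide":[-30,0,0],"spin":0},{"hand":-1,"slide":[-25,0,0],"spin":0}]}}

```text
time: 8.95
tool_pos: [0.5256, -0.1766, 0.1689]
tool_rot: [1.188, 1.546, -0.109]
contact_force: [0.2, -0.4, -0.3]
opening: 0.0004
```

```bash
python3 plan.py .45 0 .25 .27 5
```

```text
now [ 0.5256 -0.1766  0.1689] yaw 0.2739 down [ 0.025 -0.003 -1.   ] F [ 0.22 -0.4  -0.26] t 8.95 open 0.00044269148821736947
[np.float64(-16.2), np.float64(-5.0), np.float64(-38.1)] 0.001
[np.float64(-16.2), np.float64(-5.0), np.float64(-38.1)] 0.001
[np.float64(-16.2), np.float64(-5.1), np.float64(-38.1)] 0.001
[np.float64(-16.2), np.float64(-5.1), np.float64(-38.1)] 0.001
[np.float64(-16.2), np.float64(-5.1), np.float64(-38.1)] 0.001
```

Request:
{"api": "send_rows", "payload": {"motion": [{"hand":-1,"slide":[-20,0,0],"spin":0},{"hand":-1,"slide":[-25,-5,0],"spin":0},{"hand":-1,"slide":[-25,-15,0],"spin":0},{"hand":-1,"slide":[-5,-20,0],"spin":0},{"hand":-1,"slide":[0,-20,0],"spin":0},{"hand":-1,"slide":[0,-10,0],"spin":0},{"hand":-1,"slide":[0,0,0],"spin":0},{"hand":-1,"slide":[0,0,0],"spin":0}]}}

```text
time: 9.75
tool_pos: [0.4557, -0.1961, 0.2525]
tool_rot: [1.068, 1.534, -0.228]
contact_force: [-0.2, 0.1, 0.5]
opening: 0.0007
```

```bash
python3 plan.py .45 0 .25 .27 1; python3 - <<'E'
from cell import vision
from h import *
p=vision.read_camera("scene");np.savez("scene4.npz",**p);cv2.imwrite("pics/scene4.png",p["pixels"])
q=vision.read_camera("top");cv2.imwrite("pics/top4.png",q["pixels"])
p0=dict(np.load("scene0.npz"));W0=cloud(p0);W=cloud(p)
for nm,(u,v) in dict(near=(393,301),tare=(406,289),far=(418,278)).items():
    s=np.s_[v-1:v+2,u-2:u+3];print(nm,np.median(W0[s][...,2]).round(4),np.median(W[s][...,2]).round(4))
a=p0["pixels"][200:330,230:520].astype(np.float32);b=p["pixels"][200:330,230:520].astype(np.float32)
def e(x): x=cv2.cvtColor(x.astype(np.uint8),cv2.COLOR_BGR2GRAY).astype(np.float32);return cv2.magnitude(cv2.Sobel(x,5,1,0),cv2.Sobel(x,5,0,1))
for n,r in dict(scale=np.s_[60:120,60:205],glass=np.s_[10:90,75:145],jar=np.s_[0:75,10:65],shaker=np.s_[0:130,245:290]).items():
    print(n,cv2.phaseCorrelate(e(a)[r],e(b)[r]))
E
```

```text
now [ 0.4557 -0.1961  0.2525] yaw 0.2747 down [ 0.036 -0.008 -0.999] F [-0.15  0.1   0.48] t 9.75 open 0.0007370600551001008
[np.float64(2.5), np.float64(47.7), np.float64(-190.3)] 0.005
near 0.033 0.0327
tare 0.0326 0.0326
far 0.0322 0.0327
scale ((0.04868115578388199, -0.005057928109746257), 0.8236292483011881)
glass ((-0.014090824851578532, 0.024593596507884286), 0.9583245890008079)
jar ((-0.01660540842125613, 0.4815094150974133), 0.9886721333397759)
shaker ((0.4750035797202017, 0.5155902499144815), 0.9971934702366958)
```

View pics/scene4.png

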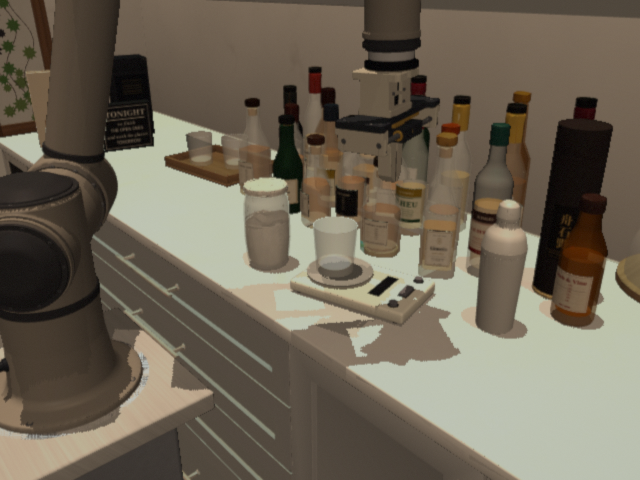

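The scene view shows the buttons at (393,303), (406,291) and (419,280), all at about 33 mm, so the tare button is back out. The scale, glass, jar and shaker haven't moved. The hand is 0.25 m up and clear of everything.

```bash
python3 -c "
from cell import job
print(job.hand_in())"
```

```text
the job is handed in; nothing more can be done
None
```

I pressed the tare button to its stop with the closed fingertips, held it for about two seconds, let go and raised the hand to 0.25 m. The job is handed in; the last move ended at 9.75 s, against the 38 s limit.

**Press:** The stop showed as a brief peak of about 14 N at 29 mm height. I then held it there at about 5–7 N from about 6.2 s to 8.25 s.

**Checks after release:**
- All three buttons read about 33 mm, so the tare button is back out and the round buttons are up.
- Comparing pictures from before and after, the scale and glass shifted less than 0.1 pixel.
- The jar and shaker comparisons read about 0.5 pixel. I took that as an artifact of the method, because two separate objects gave the same shift.
- The wrist force was back at noise level.

**Disagreements:**
- The two cameras placed the tare button up to 5 mm apart along its length. I pressed between the two estimates, well inside the oblong button.
- The tool had tilted about 0.03 rad by the time it pressed. The sideways force while holding was up to about 4 N, peaking near 5 N when the button bottomed out. The scale did not slide.

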